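# Set the bench caliper to the pattern mallet

## Task

Set the bench caliper to the dark pattern mallet, so that the pale blank can later be turned to match: draw the sliding jaw open by its hand grip, set the dark mallet down (don't drop it) standing on its head on the board between the jaws, and let it go. Then slide the jaw gently shut by its grip, without forcing it, until it presses on the head and the head is nipped against the fixed jaw. Let go and leave the mallet standing upright with the jaws closed on it, and don't disturb the other things on the bench.

Things in the scene. Friction and masses are not known exactly. Their poses are not given: they have to be found in the camera images.
- caliper: Beam caliper screwed to a fixed plywood board (245 x 330 mm, 12 mm thick, lying on the bench). Origin: on the bench surface under the board (the board spans x -130 to 115 mm, y -165 to 165 mm); z up. The aluminium beam runs along y at x = -20 mm; both steel jaws point to +x; the closing direction of the sliding jaw is +y. Over the beam (with its slide, grip and end blocks) nothing stands higher than 58 mm above the bench.
- fixed_jaw: The fixed steel jaw at the caliper's +y end, axes as the caliper's. Origin at the jaw's root, on the board's top, in the plane of its measuring face. The jaw is a blade 115 mm long in x, 10 mm thick near its tip to 24 mm at its root (y 0 to 24 mm), spanning heights 8 to 30 mm above the board (the root block up to 42 mm).
- fixed_face (a point): On the fixed jaw's measuring face (which looks to the caliper's -y), 45 mm ahead (+x) of the caliper's origin and 19 mm above the board's top; y = +100 mm in the caliper's frame.
- moving_jaw: The sliding steel jaw, a blade like the fixed one, its measuring face (y = 0 of this body) looking to +y; axes as the caliper's. Origin at the jaw's root, on the level of the board's top, in the plane of its face.
- moving_face (a point): On the sliding jaw's measuring face, opposite fixed_face.
- slide_grip (a point): Middle of the sliding jaw's hand grip: a black, level, round bar 28 mm in diameter, 92 mm long, pointing to the caliper's -x from the red slide housing, its axis 32 mm above the board's top (44 mm above the bench); this point is 88 mm behind (-x) the caliper's origin and 30 mm behind (-y) the sliding jaw's face. The bar runs on 42 mm past this point to its free end and 44 mm the other way to a red collar at the housing. Free space on both sides of the bar and 18 mm below it.
- slide (a joint): Opening of the caliper in m: the gap between the two measuring faces, 0 shut to 0.150 fully open; it starts nearly shut. It slides with about 2 N of friction and stays where it is left.
- mallet: The pattern: a turned carver's mallet of dark wood with a thin pale ring near the top of its head, standing on its head with the handle up. Origin: centre of the flat underside; z along the handle. 195 mm tall; the head is 72 mm in diameter from the underside up to 32 mm, then tapers to 60 mm at 90 mm; the handle, from 102 mm up, is 30 mm in diameter (grip it at 130 to 175 mm). About 0.36 kg (it varies by a third); pushing it along the board takes some 2 to 5 N.
- blank: The unturned blank, a bystander: like the mallet but of pale wood with a plain straight head 82 mm in diameter; 187 mm tall, standing on its head. Origin: centre of the underside.
- chisel: Bystander: a chisel with a wooden handle lying on the bench, 255 mm long.
- sanding_block: Bystander: a cork sanding block 115 x 62 x 42 mm.
- plane: Bystander: an iron hand plane 240 mm long, towards the back.
- glue: Bystander: a white glue bottle 190 mm tall, on the left side.
- pencil_tin: Bystander: a tin of pencils, 76 mm across, on the right side.
There are look-alikes about, which are no part of the job. Leave any purple look-alike of the mallet alone.

How it is judged:
On the way, in this order (a step that is already met when the one before it is completed fails the run):
1. the dark mallet stands on its head on the board between the open jaws, let go (z of mallet in the frame of caliper between 0.009 and 0.015 m and x of mallet in the frame of fixed_jaw between 0.02 and 0.11 m and y of mallet in the frame of fixed_jaw below -0.03 m and y of mallet in the frame of moving_jaw above 0.03 m and angle between mallet's own z axis and vertical below 0.06 rad and contact force between the fingers and mallet below 0.1 N and linear speed of mallet below 0.03 m/s), for 0.1 s.
2. the sliding jaw is pressed on the head and the head on the fixed jaw, with at least 1 N on each, for 0.05 s (contact force between mallet and moving_jaw above 1 N and contact force between mallet and fixed_jaw above 1 N and angle between mallet's own z axis and vertical below 0.06 rad), for 0.05 s.
At the end, for the whole second after the job is handed in: The dark mallet stands upright (within about 3 degrees) and at rest on the board between the jaws, its head against the fixed jaw (within about 2 mm), and the caliper is closed on it: the opening is within 2 mm of the head's 72 mm (at most 74 mm). Nothing holds the mallet or the slide (value of joint slide between 0.068 and 0.074 m and x of mallet in the frame of fixed_jaw between 0.02 and 0.11 m and y of mallet in the frame of fixed_jaw between -0.039 and -0.034 m and z of mallet in the frame of caliper between 0.009 and 0.015 m and angle between mallet's own z axis and vertical below 0.06 rad and linear speed of mallet below 0.02 m/s); the robot touches nothing.
It fails at once if the jaw forced on the mallet with more than 40 N (contact force between mallet and moving_jaw above 40 N).
It fails at once if the mallet dropped (falling faster than 0.7 m/s out of the fingers, about 25 mm) (linear speed of mallet above 0.7 m/s and contact force between the fingers and mallet below 0.1 N).
It fails at once if the mallet tipped over by more than 35 degrees (angle between mallet's own z axis and vertical above 0.6 rad).
It fails at once if a bystander pushed more than 20 mm or knocked over (distance of any of blank, chisel, sanding_block, plane, glue, pencil_tin from where it was at the start of the episode above 0.02 m or angle between blank's own z axis and vertical above 0.5 rad).
It also fails if it takes over 72 s, if anything falls off the work surface, if the arm or the gripper's body presses on something with over 40 N, if the wrist force passes 120 N, or if a joint passes its speed limit or range.

## Robot

A 6-joint arm with a two-finger parallel gripper is mounted at the origin on the work surface. World frame = base frame: x ahead of the robot, y to its left, z up, the work surface at z = 0. Lengths are in m, angles in rad, forces in N, time in s.
With the tool pointing down it reaches from about 0.25 to 0.775 m from the base axis. Payload 4 kg.
Tool frame: the origin (TCP) lies at the very end of the fingers, on their centre line; the grasp point (between the pads) lies 19 mm behind it; z points along the fingers, y is the line along which they close (so a half turn about z gives the same grasp; the last joint's range is limited). The gripper opens to 85 mm and grips with 20 to 120 N. Pads are 22 mm wide; open, the fingers measure 114 mm over their backs; the gripper's body (76 mm by 85 mm) begins 54 mm behind the grasp point. The pads swing forward as they close: fully open they stand 13 mm farther back than shut.
Start: joints at [1.204, 0.087, 1.371, -0, 1.684, -0.103], TCP at [0.143, 0.531, 0.21] pointing down, gripper open.
Joint ranges: [-3.1, 3.1], [-0.76, 2.03], [0.27, 2.55], [-1.08, 4.22], [0.17, 2.65], [-2.57, 2.57]. Speed limits (rad/s): [2.79, 2.79, 3.14, 3.14, 3.14, 3.14].

## Interface

Orientations are given as a unit quaternion [w, x, y, z].
In Python, from workcell import ctrl, fingers, solver, snapshot, camera_params, ticket, monitor gives the robot as it stands. Calls block until the motion is done:
- ctrl.goto(position, orientation): joint-space move of the TCP to a pose.
- ctrl.line_to(position, attitude=None, rate=0.15, max_force=None): straight line of the TCP; attitude=None keeps the orientation; rate is the mean speed in m/s. With max_force (N) it stops when the force on the tool has changed by that much, and returns True; else False.
- ctrl.movej(angles): joint-space move.
- fingers.move_gripper(opening, f_grip=None): finger opening in m; f_grip is the grip in N (None keeps the last); returns when the fingers have stopped.
- ctrl.dwell(seconds).
- solver.ik(position, orientation): joint angles nearest the present ones, or None.
- snapshot(name): name is "scene" or "top"; returns (picture, depth): 420x560x3 uint8, blue, green, red; 420x560 float32, m along the optical axis (not along the pixel's ray), 0 where there is no reading.
- camera_params(name): a dict with "fx", "fy", "cx", "cy" (pixels), "R" (3x3) and "t" (3): a world point X has camera coordinates R X + t. Camera axes: x right, y down, z forward; pixel columns grow to the right and rows downward; lengths in m; the calibration is good to about 2 mm. A picture is of the moment at which its call begins. camera_params takes no time and is no camera call.
A pose or a line that the arm cannot do raises ctrl.MotionError and nothing moves.
- ticket.hand_in(): hands the job in; it is judged then, once.
Readings, each from a call of its own:
- monitor.current_time_s(): time.
- monitor.current_joint_positions(): joint angles.
- monitor.current_joint_vel(): joint speeds.
- monitor.current_joint_torque(): joint torques, N m.
- monitor.current_position(): TCP position.
- monitor.current_orientation(): TCP orientation.
- monitor.current_contact_force(): force on the tool from outside, world axes, zero at the start.
- monitor.current_moment(): the same for the moment, N m.
- monitor.current_width(): finger opening in m.
- monitor.current_finger_force(): force on a finger pad.
Only numpy, scipy, OpenCV 4.12 (cv2) and the standard library are available. Lean on these libraries where they do the work, as an engineer would, in place of code of your own. Each camera call takes 0.05 s, during which the arm holds its last target. There are 200 camera calls.

## Working session

There is one attempt and no reset: what is moved stays moved. The work goes in short steps, each a Python script; the robot and the scene stay as the last script left them, time stands still between calls to the robot, and variables do not carry over. Pictures are saved under pics/ and viewed, at most 10 in all, crops included, and the job is handed in when it is done.

```bash
mkdir -p pics; ls
python3 - <<'E'
from workcell import *
import numpy as np,cv2
for n in("scene","top"):
    p,d=snapshot(n); cv2.imwrite(f"pics/{n}0.png",p); np.save(f"{n}0.npy",d)
    c=camera_params(n); print(n,{k:np.round(v,3).tolist() for k,v in c.items()})
print(monitor.current_time_s(),monitor.current_orientation())
E
```

```text
pics
scene {'fx': 465.141, 'fy': 465.141, 'cx': 275.852, 'cy': 207.063, 'R': [[0.867, 0.499, -0.015], [0.336, -0.606, -0.721], [-0.368, 0.62, -0.693]], 't': [-0.547, -0.168, 1.883]}
top {'fx': 399.945, 'fy': 399.945, 'cx': 266.823, 'cy': 201.131, 'R': [[0.013, -1.0, 0.013], [-0.982, -0.015, -0.189], [0.189, -0.01, -0.982]], 't': [-0.002, 0.645, 1.114]}
0.1 [-2.29327569e-04  1.31520154e-01  9.91312968e-01 -9.97766265e-04]
```

View pics/scene0.png

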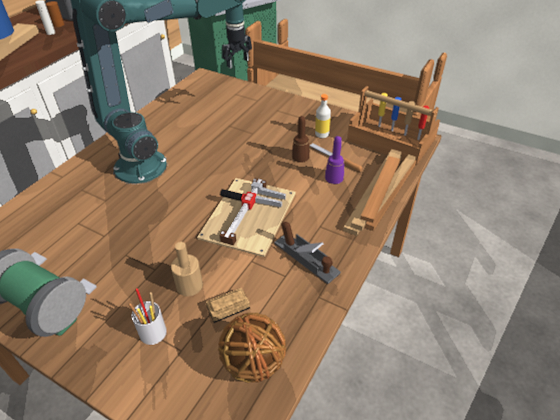

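View pics/top0.png

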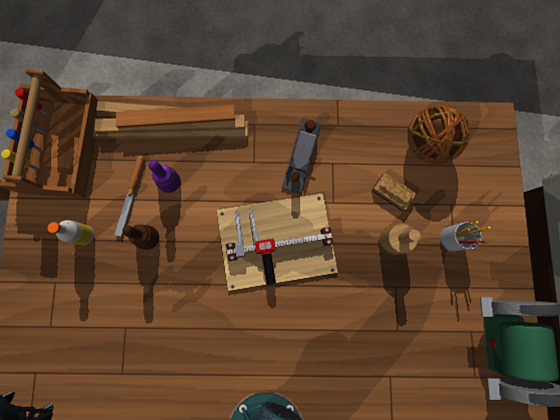

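The top view shows the caliper board at (219..338, 196..292), with the jaws on its left side (+y) and the grip at (268,270). The dark mallet is at (143,236), next to the chisel at (130,200). The purple one is at (165,177) and the blank at (400,240).

```bash
cat > h.py <<'E'
from workcell import *
import numpy as np,cv2
def cloud(n,d):
    c=camera_params(n); v,u=np.mgrid[:420,:560]
    P=np.stack([(u-c['cx'])/c['fx']*d,(v-c['cy'])/c['fy']*d,d],-1)
    W=(P-np.array(c['t']))@np.array(c['R']); W[d==0]=np.nan
    return W
def onplane(n,uv,z):
    c=camera_params(n);R=np.array(c['R']);o=-R.T@np.array(c['t'])
    uv=np.atleast_2d(uv).astype(float)
    r=np.c_[(uv[:,0]-c['cx'])/c['fx'],(uv[:,1]-c['cy'])/c['fy'],np.ones(len(uv))]@R
    return o+r*((z-o[2])/r[:,2])[:,None]
E
python3 - <<'E'
from h import *
D={n:np.load(n+"0.npy") for n in("scene","top")}; W={n:cloud(n,D[n]) for n in D}
p=cv2.imread("pics/top0.png")
q=onplane("top",[[219,210],[326,196],[338,273],[229,292]],.012); print("corners\n",q.round(3))
hsv=cv2.cvtColor(p,cv2.COLOR_BGR2HSV)
print("board hsv",hsv[215,310],hsv[270,310],"bench",hsv[310,310],hsv[180,220])
m0=onplane("top",[143,236],.1)[0]; print("mallet approx",m0.round(3))
for n in W:
    w=W[n].reshape(-1,3); near=np.hypot(*(w[:,:2]-m0[:2]).T)<.09
    for a,b in((.02,.035),(.035,.06),(.06,.09),(.105,.13),(.13,.16),(.16,.19),(.19,.21)):
        s=w[near&(w[:,2]>a)&(w[:,2]<b)]
        if len(s)>2: print(n,a,len(s),s.min(0).round(3),s.max(0).round(3),s.mean(0).round(3))
s=p[185:300,95:345]; cv2.imwrite("pics/crop1.png",cv2.resize(s,None,fx=3.2,fy=3.2,interpolation=cv2.INTER_CUBIC))
E
```

```text
corners
 [[ 0.624  0.152  0.012]
 [ 0.673 -0.175  0.012]
 [ 0.44  -0.207  0.012]
 [ 0.381  0.114  0.012]]
board hsv [ 18 110 190] [ 18 111 166] bench [ 13 155 112] [ 13 154 134]
mallet approx [0.533 0.351 0.1  ]
scene 0.02 58 [0.512 0.321 0.02 ] [0.574 0.371 0.035] [0.55  0.337 0.027]
scene 0.035 93 [0.509 0.321 0.036] [0.574 0.369 0.06 ] [0.548 0.338 0.048]
scene 0.06 116 [0.51  0.326 0.06 ] [0.572 0.379 0.09 ] [0.548 0.342 0.076]
scene 0.105 38 [0.524 0.344 0.105] [0.552 0.366 0.129] [0.542 0.353 0.119]
scene 0.13 49 [0.523 0.346 0.131] [0.554 0.368 0.158] [0.541 0.353 0.145]
scene 0.16 56 [0.528 0.34  0.16 ] [0.553 0.369 0.19 ] [0.541 0.354 0.177]
scene 0.19 7 [0.533 0.343 0.19 ] [0.547 0.369 0.191] [0.539 0.357 0.191]
top 0.02 42 [0.502 0.332 0.02 ] [0.57  0.374 0.035] [0.527 0.343 0.029]
top 0.035 85 [0.503 0.333 0.035] [0.572 0.382 0.06 ] [0.531 0.345 0.048]
top 0.06 116 [0.505 0.336 0.06 ] [0.568 0.397 0.09 ] [0.531 0.349 0.076]
top 0.105 23 [0.524 0.354 0.105] [0.549 0.363 0.13 ] [0.535 0.357 0.118]
top 0.13 38 [0.523 0.353 0.13 ] [0.549 0.371 0.159] [0.533 0.357 0.146]
top 0.16 64 [0.523 0.353 0.161] [0.551 0.38  0.19 ] [0.535 0.36  0.178]
top 0.19 65 [0.526 0.355 0.19 ] [0.549 0.378 0.2  ] [0.537 0.367 0.193]
```

View pics/crop1.png

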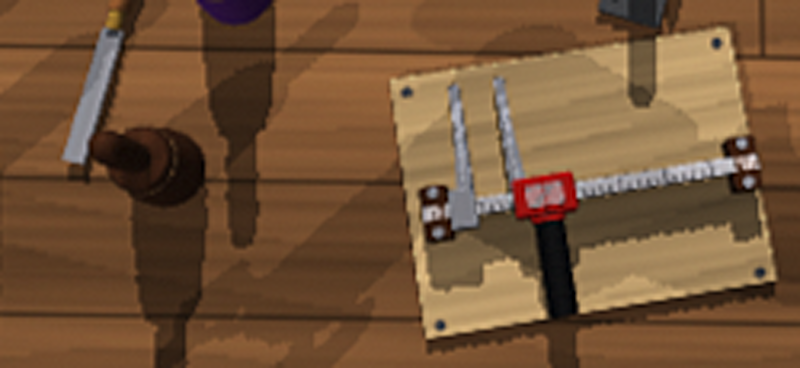

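The crop shows the board corners at crop px (390,80), (730,27), (775,285) and (428,340). The jaws are at x≈455 and 500, and the black grip is at about (555,265). Next I fit the pose, locate the grip from depth and open the jaw.

```bash
cat >> h.py <<'E'
def fitcal():
    q=onplane("top",np.array([[390,80],[730,27],[775,285],[428,340]])/3.2+[95,185]-.3,.012)[:,:2]
    m=np.array([[.115,.165],[.115,-.165],[-.13,-.165],[-.13,.165]])
    a,b=m-m.mean(0),q-q.mean(0); H=a.T@b
    phi=np.arctan2(H[0,1]-H[1,0],H[0,0]+H[1,1])
    R=np.array([[np.cos(phi),-np.sin(phi)],[np.sin(phi),np.cos(phi)]])
    t=q.mean(0)-R@m.mean(0)
    return phi,R,t,q-(m@R.T+t)
PHI,RC,TC,RES=fitcal()
B=np.pi/2+PHI/2; Q=np.array([0,np.cos(B),np.sin(B),0])
def cal(x,y,z): return np.r_[RC@[x,y]+TC,z]
def tocal(w): return np.r_[(np.asarray(w)[:2]-TC)@RC,w[2]]
def gripy(tag=0):
    out=[]
    for n in("top","scene"):
        d=np.load(n+"0.npy") if tag==0 else snapshot(n)[1]
        w=cloud(n,d).reshape(-1,3); c=(w[:,:2]-TC)@RC
        s=c[(c[:,0]>-.125)&(c[:,0]<-.06)&(abs(c[:,1])<.13)&(w[:,2]>.046)&(w[:,2]<.07)]
        out.append((len(s),s.mean(0).round(4),s.min(0).round(4),s.max(0).round(4)))
    return out
E
python3 - <<'E'
from h import *
print(np.degrees(PHI),TC,"\n",RES.round(4))
for o in gripy(): print(o)
w=cloud("top",np.load("top0.npy")).reshape(-1,3); c=(w[:,:2]-TC)@RC
s=w[(abs(c[:,0]-.06)<.03)&(abs(c[:,1]+.1)<.04)]; print("board z",np.nanmedian(s[:,2]))
for lo,hi in((-.03,0),(.0,.03),(.03,.06),(.06,.09)):
    k=c[(c[:,0]>lo)&(c[:,0]<hi)&(w[:,2]>.03)&(w[:,2]<.1)&(abs(c[:,1])<.15)]; print(lo,np.sort(k[:,1]).round(3)[::3])
print(solver.ik(cal(-.088,0,.025),Q),solver.ik(cal(-.088,-.08,.025),Q))
E
```

```text
9.679554490096596 [ 0.53963153 -0.02194461] 
 [[-0.0001 -0.0002]
 [ 0.0011  0.0001]
 [-0.0014  0.0028]
 [ 0.0003 -0.0027]]
(218, array([-0.0929,  0.038 ]), array([-0.125 ,  0.0239]), array([-0.0601,  0.0516]))
(89, array([-0.0907,  0.0261]), array([-0.124 ,  0.0142]), array([-0.0603,  0.0419]))
board z 0.011497356480917702
-0.03 [-0.15  -0.149 -0.148 -0.148 -0.147 -0.146 -0.145 -0.145 -0.143 -0.143
 -0.141 -0.141 -0.14  -0.139 -0.138 -0.137 -0.136 -0.136 -0.135 -0.134
 -0.133 -0.132 -0.13  -0.128 -0.126 -0.125 -0.123 -0.121 -0.12  -0.118
 -0.117 -0.114 -0.112 -0.111 -0.109 -0.107 -0.106 -0.104 -0.103 -0.101
 -0.1   -0.097 -0.096 -0.094 -0.093 -0.091 -0.088 -0.088 -0.085 -0.084
 -0.082 -0.081 -0.079 -0.077 -0.075 -0.074 -0.071 -0.07  -0.068 -0.066
 -0.065 -0.063 -0.06  -0.058 -0.057 -0.056 -0.054 -0.052 -0.05  -0.048
 -0.047 -0.046 -0.044 -0.043 -0.04  -0.039 -0.037 -0.035 -0.034 -0.032
 -0.03  -0.028 -0.027 -0.025 -0.023 -0.022 -0.02  -0.018 -0.016 -0.015
 -0.013 -0.011 -0.01  -0.008 -0.007 -0.005 -0.003 -0.002  0.     0.002
  0.004  0.005  0.007  0.009  0.011  0.011  0.012  0.013  0
[... 1114 characters left out ...]
  0.066  0.067
  0.068  0.102  0.102  0.103  0.104  0.104  0.105  0.106  0.107  0.108
  0.109  0.11   0.11   0.111  0.112  0.113  0.114  0.115  0.116  0.128
  0.133  0.136  0.142  0.148]
0.03 [0.057 0.058 0.059 0.06  0.061 0.062 0.063 0.064 0.064 0.066 0.067 0.067
 0.068 0.102 0.103 0.103 0.104 0.105 0.106 0.106 0.108 0.108 0.109 0.11
 0.111 0.112 0.113]
0.06 [0.059 0.06  0.061 0.062 0.062 0.063 0.064 0.065 0.066 0.067 0.068 0.069
 0.102 0.103 0.104 0.105 0.106 0.107 0.108 0.109 0.11  0.11  0.111]
[-2.05840684e-01 -8.32024299e-03  1.85026096e+00 -4.44089210e-16
  1.29965193e+00 -1.94557711e+00] [-3.61076076e-01  4.96050431e-02  1.79115521e+00 -4.44089210e-16
  1.30083240e+00 -2.10081250e+00]
```

Run:
```python
from h import *
t=monitor.current_time_s
p=monitor.current_position(); ctrl.line_to([p[0],p[1],.30],rate=.25)
ctrl.goto(cal(-.09,.0385,.14),Q); print(t(),monitor.current_position())
print(ctrl.line_to(cal(-.09,.0385,.027),rate=.15,max_force=12))
fingers.move_gripper(.0,f_grip=25); print("w",monitor.current_width(),monitor.current_contact_force())
print(ctrl.line_to(cal(-.09,.0385-.114,.027),rate=.08,max_force=20),monitor.current_contact_force(),tocal(monitor.current_position()))
fingers.move_gripper(.085); 
ctrl.line_to(cal(-.09,.0385-.114,.15),rate=.25)
print(t()); 
ctrl.line_to(cal(-.09,0,.30),rate=.3)
ctrl.goto([.50,.30,.30],Q)
p_,d=snapshot("top"); cv2.imwrite("pics/top1.png",cv2.resize(p_[120:300,60:360],None,fx=2.6,fy=2.6,interpolation=cv2.INTER_CUBIC)); print(t())
w=cloud("top",d).reshape(-1,3); c=(w[:,:2]-TC)@RC
k=c[(abs(c[:,0]-.06)<.03)&(w[:,2]>.03)&(w[:,2]<.06)&(abs(c[:,1])<.15)]; print(np.sort(k[:,1]).round(3)[::4])
```

```text
2.8583 [0.44459955 0.00139192 0.14017745]
False
w 0.02379787314954648 [-0.61925747 -0.95567597  5.34813327]
False [0.62086198 0.23295692 4.98521193] [-0.08906586 -0.07553375  0.02778353]
7.1917
9.2333
[-0.054 -0.052 -0.051 -0.051 -0.05  -0.05  -0.049 -0.048 -0.048 -0.047
 -0.047 -0.046 -0.045 -0.045 -0.044 -0.043 -0.043 -0.043 -0.042 -0.041
  0.102  0.102  0.103  0.104  0.104  0.105  0.105  0.106  0.106  0.107
  0.108  0.108  0.109  0.109  0.11   0.111  0.111  0.112  0.113]
```

View pics/top1.png

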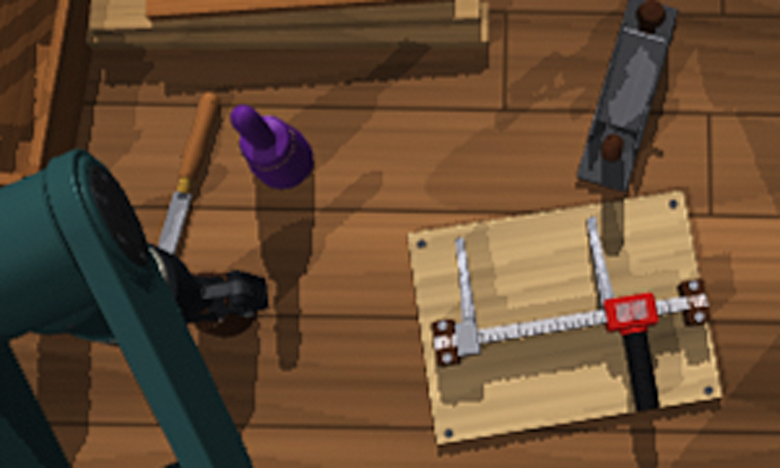

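The jaw is open: the red slide is at (630,312) and the moving jaw at x≈595, a gap of about 142 mm. The fixed jaw is at x≈465. Next I grasp the mallet.

Run:
```python
from h import *
t=monitor.current_time_s
M=np.array([.537,.366])
ctrl.goto([*M,.25],Q)
print(ctrl.line_to([*M,.134],rate=.12,max_force=8),monitor.current_position(),monitor.current_contact_force())
fingers.move_gripper(.0,f_grip=45); print("w",monitor.current_width(),monitor.current_finger_force(),monitor.current_position())
ctrl.line_to([*M,.25],rate=.15); print(t(),monitor.current_contact_force(),monitor.current_moment())
T=cal(.045,.045,.25)
ctrl.line_to(T,rate=.2); ctrl.dwell(.3)
print(t(),monitor.current_width(),monitor.current_contact_force())
for n in("scene","top"):
    p,d=snapshot(n); cv2.imwrite(f"pics/{n}2.png",p[100:320,160:420] if n=="scene" else p[120:300,160:360])
    w=cloud(n,d).reshape(-1,3); c=(w[:,:2]-TC)@RC
    for a,b in((.125,.145),(.145,.17),(.17,.2)):
        s=c[(np.hypot(c[:,0]-.045,c[:,1]-.045)<.07)&(w[:,2]>a)&(w[:,2]<b)]
        if len(s): print(n,a,len(s),s.min(0).round(3),s.max(0).round(3))
    k=w[(np.hypot(c[:,0]-.045,c[:,1]-.045)<.06)&(w[:,2]>.06)]; print("zmin",np.sort(k[:,2])[[0,5,10]])
a=cv2.imread("pics/scene2.png");cv2.imwrite("pics/scene2.png",cv2.resize(a,None,fx=2.6,fy=2.6))
```

```text
False [0.53761897 0.36632663 0.13543676] [0.08416102 1.0884602  0.42657808]
w 0.028004875279287585 44.995195269584656 [0.5373905  0.36609431 0.1344509 ]
12.275 [ 0.24015754 -0.7756025  -2.76421229] [ 0.04428258 -0.02801193 -0.01748993]
14.4167 0.028064401422345897 [ 0.81514343  0.36133761 -3.79560945]
scene 0.125 92 [0.013 0.   ] [0.082 0.042]
scene 0.145 130 [0.013 0.002] [0.081 0.052]
scene 0.17 151 [0.019 0.006] [0.079 0.051]
zmin [0.11342231 0.11664515 0.11737668]
top 0.125 17 [0.01  0.012] [0.054 0.079]
top 0.145 60 [0.011 0.014] [0.057 0.083]
top 0.17 80 [0.012 0.015] [0.053 0.081]
zmin [0.11686504 0.12228452 0.13411406]
```

View pics/scene2.png

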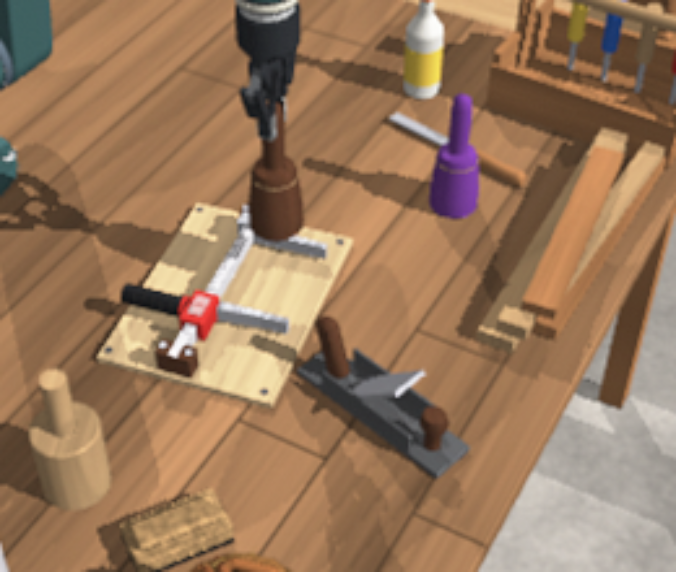

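The mallet hangs upright at (275,200), over the gap next to the fixed jaw. I set it down now, then look before closing.

Run:
```python
from h import *
t=monitor.current_time_s
ctrl.line_to(cal(.045,.045,.160),rate=.15)
print(ctrl.line_to(cal(.045,.045,.143),rate=.02,max_force=4),monitor.current_position(),monitor.current_contact_force())
fingers.move_gripper(.085); ctrl.dwell(.3); print(t(),monitor.current_finger_force(),monitor.current_width())
ctrl.line_to(cal(.045,.045,.28),rate=.15)
ctrl.goto(cal(-.09,-.0755,.15),Q); print(t())
p,d=snapshot("top"); cv2.imwrite("pics/top3.png",cv2.resize(p[150:310,190:370],None,fx=3.2,fy=3.2))
p,d=snapshot("scene"); cv2.imwrite("pics/scene3.png",cv2.resize(p[130:270,180:340],None,fx=4,fy=4))
```

```text
True [0.57611707 0.03000619 0.14640311] [ 0.27745466 -0.03223401  4.78820906]
16.8167 0.0 0.08516160841555398
18.7667
```

View pics/scene3.png

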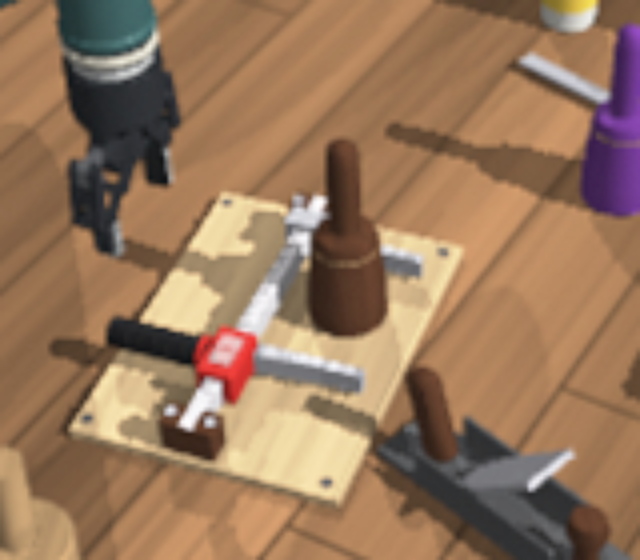

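The mallet stands upright between the jaws at (345,290). Now I close the jaw gently.

Run:
```python
from h import *
t=monitor.current_time_s; f=lambda:(np.round(tocal(monitor.current_position()),4),np.round(RC.T@np.array(monitor.current_contact_force())[:2],2))
ctrl.line_to(cal(-.09,-.0755,.025),rate=.15,max_force=12)
fingers.move_gripper(.0,f_grip=25); print("w",monitor.current_width(),monitor.current_contact_force())
print(ctrl.line_to(cal(-.09,-.032,.025),rate=.05,max_force=15),*f())
for i in range(3):
    s=ctrl.line_to(cal(-.09,.006,.025),rate=.012,max_force=9); print(s,*f(),t())
    if f()[0][1]>-.006: break
ctrl.dwell(.3); print(*f())
p,d=snapshot("top"); w=cloud("top",d).reshape(-1,3); c=(w[:,:2]-TC)@RC
k=c[(abs(c[:,0]-.09)<.012)&(w[:,2]>.03)&(w[:,2]<.06)&(abs(c[:,1])<.15)]; print(np.sort(k[:,1]).round(3))
cv2.imwrite("pics/top4.png",cv2.resize(p[170:300,200:350],None,fx=4,fy=4))
```

```text
w 0.025671415055810897 [-0.24172694  0.19122358  3.58325393]
False [-0.09   -0.0313  0.0255] [-2.87 -0.86]
True [-0.0902 -0.0036  0.0256] [ 1.4  -1.53] 23.7
[-0.0902 -0.0037  0.0256] [1.26 1.59]
[0.02  0.021 0.021 0.022 0.022 0.023 0.023 0.023 0.024 0.025 0.026 0.026
 0.027 0.027 0.027 0.028 0.029 0.029 0.029 0.03  0.102 0.102 0.103 0.104
 0.104 0.105 0.105 0.106 0.107 0.107 0.107 0.108 0.108 0.109 0.11  0.11
 0.11  0.111 0.111]
```

View pics/top4.png

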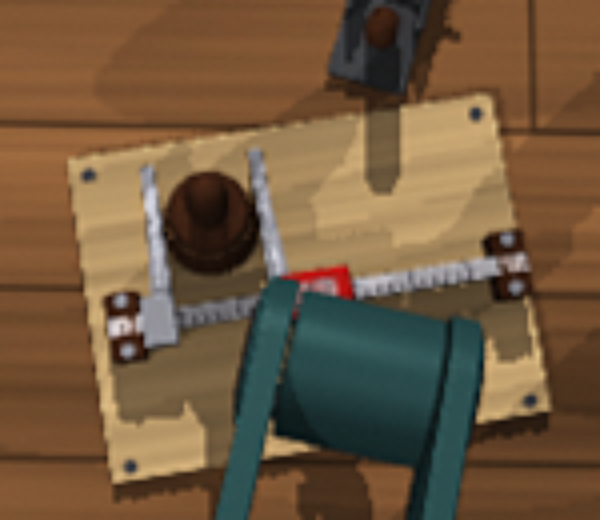

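The gap is about 72 mm and the head lies between both jaws. The force relaxed after the stop, so I make one slow press to be sure of the nip, then release.

Run:
```python
from h import *
t=monitor.current_time_s; f=lambda:(np.round(tocal(monitor.current_position()),4),np.round(RC.T@np.array(monitor.current_contact_force())[:2],2))
y=f()[0][1]
for dy in(.0005,.001,.0015,.002,.0025,.003,.0035,.004):
    s=ctrl.line_to(cal(-.09,y+dy,.025),rate=.004,max_force=14); g=f(); print(dy,s,*g,t())
    ctrl.dwell(.15); g=f(); print("   ",g[1])
    if s or g[1][1]<-9: break
```

```text
0.0005 False [-0.0902 -0.0038  0.0255] [-1.63 -0.4 ] 24.5667
    [-1.3   0.15]
0.001 False [-0.0902 -0.0037  0.0255] [-0.54 -0.81] 24.9917
    [-1.58 -1.12]
0.0015 False [-0.0902 -0.0037  0.0256] [-0.76 -3.12] 25.4167
    [-1.96 -2.6 ]
0.002 False [-0.0902 -0.0036  0.0255] [-1.74 -4.46] 25.8417
    [-2.17 -5.36]
0.0025 False [-0.0902 -0.0036  0.0255] [-1.72 -5.46] 26.2667
    [-2.28 -5.6 ]
0.003 False [-0.0902 -0.0036  0.0256] [-2.17 -8.27] 26.6917
    [-2.02 -7.89]
0.0035 False [-0.0902 -0.0035  0.0256] [-1.63 -8.45] 27.1167
    [-2.72 -8.  ]
0.004 False [-0.0902 -0.0035  0.0255] [-2.73 -9.34] 27.5417
    [ -2.   -10.19]
```

A steady 10 N reaction with no motion means the head is nipped. Now I release and check.

Run:
```python
from h import *
fingers.move_gripper(.085); ctrl.dwell(.2)
p=tocal(monitor.current_position()); ctrl.line_to(cal(p[0],p[1],.15),rate=.12)
ctrl.line_to(cal(-.14,-.05,.30),rate=.25); ctrl.dwell(.3)
ctrl.goto(cal(-.16,-.25,.30),Q)
p,d=snapshot("top"); w=cloud("top",d).reshape(-1,3); c=(w[:,:2]-TC)@RC
k=np.sort(c[(abs(c[:,0]-.09)<.012)&(w[:,2]>.03)&(w[:,2]<.06)&(abs(c[:,1])<.15)][:,1]); print(k[k<.05].max(),k[k>.08].min(),monitor.current_time_s())
q,_=snapshot("scene")
cv2.imwrite("pics/end.png",np.hstack([cv2.resize(p[170:300,200:330],(390,390)),cv2.resize(q[130:270,180:320],(390,390))]))
```

```text
0.02999607858675236 0.10184065575118777 31.6833
```

View pics/end.png

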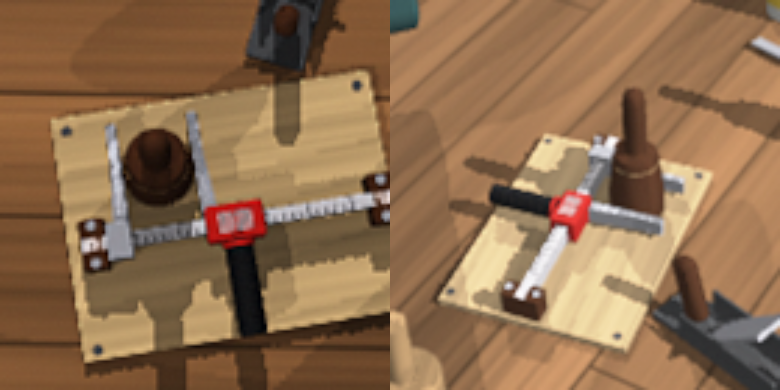

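The gap measures 71.8 mm. The mallet stands upright between the closed jaws, at (157,165) on the left and (637,180) on the right, and the arm is clear.

```bash
python3 -c "
from workcell import *
print(ticket.hand_in())"
```

```text
the job is handed in; nothing more can be done
None
```

I set the caliper to the dark mallet and handed the job in: the mallet stands upright, nipped between the jaws at about 72 mm, with the arm clear at 32 s; the hand-in returned no verdict.

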